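# Zero the polariser and present the notched slide, label end up

### The arm

A 6-joint arm with a two-finger parallel gripper is mounted at the origin on the work surface. World frame = base frame: x ahead of the robot, y to its left, z up, the work surface at z = 0. Lengths are in m, angles in rad, forces in N, time in s.
With the tool pointing down it reaches from about 0.35 to 0.975 m from the base axis. Payload 4.9 kg.
Tool frame: the origin (TCP) lies midway between the tips of the shut fingers; the grasp point (between the pads) lies 19 mm behind it; z points along the fingers, y is the direction in which the jaws open and shut (so a half turn about z gives the same grasp; the last joint's range is limited). The gripper opens to 85 mm and grips with 20 to 120 N. Pads are 22 mm wide; open, the fingers measure 114 mm over their backs; the gripper's body (76 mm by 85 mm) begins 54 mm behind the grasp point. The pads swing forward as they close: fully open they stand 13 mm farther back than shut.
Start: joints at [1.147, 0.053, 1.613, -0, 1.476, -0.119], TCP at [0.188, 0.596, 0.231] pointing down, gripper open.
Joint ranges: [-3.01, 3.01], [-1.01, 2.22], [0.06, 2.58], [-1.02, 4.17], [0.09, 2.62], [-3.14, 3.14]. Speed limits (rad/s): [2.57, 2.57, 3.14, 3.14, 3.14, 3.14].

### API

Orientations are given as a rotation vector (axis times angle).
In Python, from station import ctrl gives the robot as it stands.
- The arm moves only by the tool play_rows, never from a script. Its argument "motion" is a list that holds one entry, the list of rows, each a list of 7 numbers: the closure, from -1 (fully open) to 1 (shut), then the shift along the tool's x, y, z in cm, then the turn, a rotation vector about the tool's x, y, z in degrees. A call has 1 to 20 rows; each row is the pose to reach, as a shift and turn from the pose measured when the call began, along the tool's axes at that moment; what a row does not reach only later rows make up. A row lasts 1/8 s, in which the tool goes at most 62.5 mm and 10.7 degrees, less where a joint would pass 70% of its speed; a pose out of reach is approached as far as the arm can. A call with a gripper value outside its range is refused whole. The fingers move at their own pace and stop on an object; "newtons" is the grip in N (left out, the last holds). Time passes only in rows, so rows that repeat a pose let the fingers close. It gives the time, the measured TCP pose, the force and the opening at its end, in the units of the state.
- ctrl.get_obs(): the state, without advancing time (a new reading comes with each control period).
- ctrl.get_image(name): name is "scene" or "top"; returns a dict with "color" (384x512x3 uint8, red, green, blue), "mtx" (3x3 intrinsics, pixels), "D" ([k1, k2, p1, p2, k3] as OpenCV has them; the pictures are not rectified), "T" (4x4, takes a point from camera to world coordinates). Camera axes: x right, y up, looking along -z (the intrinsics and any distortion apply to the point x, -y, -z); pixel columns grow to the right and rows downward; lengths in m; the calibration is good to about 2 mm. A picture is of the moment at which its call begins. There is no depth.
- ctrl.finish_job(): hands the job in, once; it reports no verdict.
The state is a dict: "t": time; "q": joint angles; "dq": joint speeds; "effort": joint torques, N m; "tool_pos": TCP position; "tool_rot": TCP orientation; "contact_force": force on the tool from outside, world axes, zero at the start; "wrist_torque": the same for the moment, N m; "opening": finger opening in m.
Only numpy, scipy, OpenCV 4.12 (cv2) and the standard library are available. Lean on these libraries where they do the work, as an engineer would, in place of code of your own. Each camera call takes 0.05 s, during which the arm holds its last target.

### The job

First turn the light station's polariser dial until its pointer reads zero. Then find the slide with the small corner notch, which marks its frosted label end, take it by its clear part and hold it still over the middle of the light pad, its centre about 10 cm above the pad, with the frosted end slanting up at about 45 degrees and the label face still on top. Finish while holding it there, and leave all the other things on the bench as they are.

Things in the scene. Friction and masses are not known exactly. Their poses are not given: they have to be found in the camera images.
- dial (a joint): polariser dial on the light station, rad: 0 = its pointer stands at the zero mark, positive = pointer turned counter-clockwise seen from above; stops at -0.7 and 1.9. Stiff enough to stay where it is left (about 0.03 N m of friction).
- dial_grip (a point): on the dial's axis at gripping height, 61 mm above the bench. Dial: grey disc 48 mm across, top 38 mm above the bench; on it an upright grip bar 40 mm long, 12 mm thick, 38 to 71 mm above the bench. The point turns with it: x along the bar towards the thin black pointer (tip 36 mm from the axis, at the bar's foot; a white line on the bar's top marks the same side), z up
- dial_zero (a point): the zero mark: the one thick, long black stroke in the middle of the dial's scale of fine strokes, 43 mm from the dial's axis, 28 mm above the bench; fixed to the station, x axis along the stroke, outwards from the dial's axis
- pad_centre (a point): middle of the top of the bright square light pad (100 x 96 mm lit, 30 mm above the bench). Pad and dial sit on one fixed white box, 150 x 250 x 26 mm, the dial's axis 128 mm from the pad's centre; x and y axes along the box's short and long sides (dial towards +y)
- slide: the notched slide: thick glass plate 96 x 38 x 6 mm, about 50 g, flat on a black rest. Origin: middle of its underside; x along its length towards the frosted (whitish matt) label end, z out of its label face, which is up at the start. Frosted from x = 20 to 48 mm, clear from -48 to 20 mm. The corner at x = 48, y = +19 mm is cut away by a square notch 10 x 10 mm
- rest_a: the fixed black rest under the notched slide: an upright bar 78 mm long (x), 22 mm wide, 35 mm high (34 mm wide in its lowest 4 mm). The slide lies along it, so both of the slide's long edges overhang by 8 mm. Origin at its underside
- slide_label (a point): middle of the frosted label area on the slide's upper face, 34 mm from the slide's centre towards the frosted end; axes as the slide
- blank: a second slide of the same size and materials with four square corners, on a second rest alike; origin and axes as the notched slide; bystander
- vial: bystander: capped glass vial 26 mm across, 50 mm high, standing beyond the light station; origin at its underside
- stopper: bystander: black rubber stopper 22 mm across, 20 mm high; origin at its underside
- tip_box: bystander: white box with a clear lid, 85 x 120 x 62 mm; origin at its underside
- tube_rack: bystander: grey rack of small capped tubes, 80 x 110 x 54 mm; origin at its underside
- beaker: bystander: glass beaker 66 mm across, 70 mm high; origin at its underside
- dropper: bystander: amber bottle 36 mm across, 75 mm high; origin at its underside
- pipette: bystander: hand pipette lying on the bench, 245 mm long, 30 mm at its widest; origin under its middle
There are look-alikes about, which are no part of the job. What is shaped like the slide but green or purple is not meant.

How it is judged:
By the outcome, as a careful person would: the job done as asked, in the order asked, and still so for the second after the job is handed in, while the arm keeps its last pose, push and grip.
It also fails if it takes over 51 s, if anything falls off the work surface, if the arm or the gripper's body presses on something with over 40 N, if the wrist force passes 120 N, or if a joint passes its speed limit or range.

## Working session

There is one attempt and no reset: what is moved stays moved. The work goes in short steps, Python scripts to look and compute and a tool call to move; the robot and the scene stay as the last step left them, time stands still between calls to the robot, and variables do not carry over. Pictures are saved under pics/ and viewed, and the job is handed in when it is done.

Besides the shell and the picture viewer there is one more tool, called after "Call:" by a JSON object that holds its "op" and its "data". play_rows: Moves the arm, as the interface text tells. Its arguments: {"type":"object","properties":{"motion":{"type":"array"},"newtons":{"type":"number"}},"required":["motion"]}

```bash
mkdir -p pics && ls && python3 - <<'E'
from station import ctrl
import cv2, numpy as np
np.set_printoptions(precision=4,suppress=True)
o=ctrl.get_obs()
print({k:np.round(v,4) for k,v in o.items()})
for n in("scene","top"):
    d=ctrl.get_image(n)
    cv2.imwrite(f"pics/{n}0.png",d["color"][:,:,::-1]); np.savez(f"{n}0.npz",**d)
    print(n,d["mtx"],d["D"],d["T"])
E
```

```text
pics
{'t': np.float64(0.0), 'q': array([ 1.147 ,  0.0534,  1.6143,  0.    ,  1.476 , -0.119 ]), 'dq': array([-0.0009, -0.0003, -0.0012,  0.0024,  0.0019, -0.0023]), 'effort': array([  0.0001, -39.369 , -37.0175,  -0.0002,   0.0073,  -0.    ]), 'tool_pos': array([0.1873, 0.5956, 0.23  ]), 'tool_rot': array([-0.4768, -3.1046,  0.0031]), 'contact_force': array([ 0.5396,  0.0538, -0.3878]), 'wrist_torque': array([-0.0018,  0.0224, -0.0167]), 'opening': np.float64(0.0857)}
scene [[475.638    0.     252.8745]
 [  0.     475.638  182.9212]
 [  0.       0.       1.    ]] [-0.1277  0.      0.      0.      0.    ] [[ 0.8021 -0.4533  0.3888  1.1519]
 [ 0.5971  0.6201 -0.5089 -0.7783]
 [-0.0105  0.6403  0.768   1.2097]
 [ 0.      0.      0.      1.    ]]
top [[413.8624   0.     250.4815]
 [  0.     413.8624 190.9704]
 [  0.       0.       1.    ]] [0.0176 0.     0.     0.     0.    ] [[-0.0218  0.9837 -0.1785  0.3463]
 [-0.9997 -0.0197  0.0131 -0.0007]
 [ 0.0094  0.1787  0.9839  1.3079]
 [ 0.      0.      0.      1.    ]]
```

View pics/scene0.png

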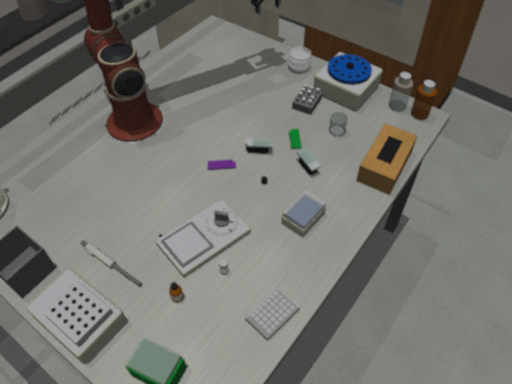

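View pics/top0.png

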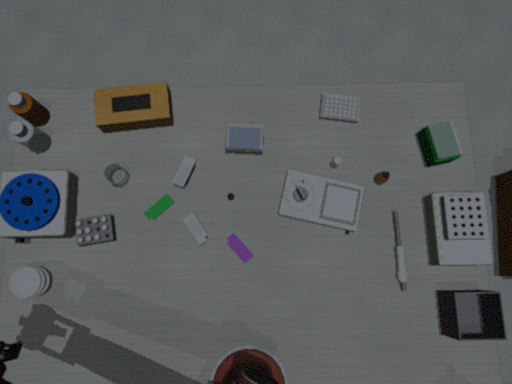

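The scene shows the light station at top-image (321,200). There are two slide candidates on rests, at top (185,172) and (195,228). The green (159,207) and purple (240,248) look-alikes are excluded. Next I'll take close crops.

```bash
cat > h.py <<'E'
import numpy as np, cv2
from scipy.spatial.transform import Rotation as R
np.set_printoptions(precision=4,suppress=True)
F=np.diag([1.,-1,-1])
def proj(d,P):
    T=d["T"]; P=np.atleast_2d(P)
    c=(P-T[:3,3])@T[:3,:3]
    c=c@F
    return cv2.projectPoints(c.reshape(-1,1,3),np.zeros(3),np.zeros(3),d["mtx"],d["D"])[0].reshape(-1,2)
def ray(d,uv,z):
    uv=np.array(uv,float).reshape(-1,1,2)
    n=cv2.undistortPoints(uv,d["mtx"],d["D"]).reshape(-1,2)
    v=np.c_[n,np.ones(len(n))]@F@d["T"][:3,:3].T
    o=d["T"][:3,3]
    return o+v*((z-o[2])/v[:,2])[:,None]
def crop(d,name,u,v,w,h,s):
    im=d["color"][v:v+h,u:u+w,::-1]
    im=cv2.resize(im,None,fx=s,fy=s,interpolation=cv2.INTER_CUBIC)
    im=cv2.convertScaleAbs(im,alpha=1.3)
    cv2.imwrite("pics/"+name,im); return im
E
python3 - <<'E'
from h import *
t=dict(np.load("top0.npz"));s=dict(np.load("scene0.npz"))
a=crop(t,"c1.png",140,145,100,110,5)
b=crop(s,"c2.png",230,120,100,60,8)
crop(t,"c3.png",270,160,100,80,8)
crop(s,"c4.png",150,195,110,80,7)
E
```

```text
(no output)
```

View pics/c1.png

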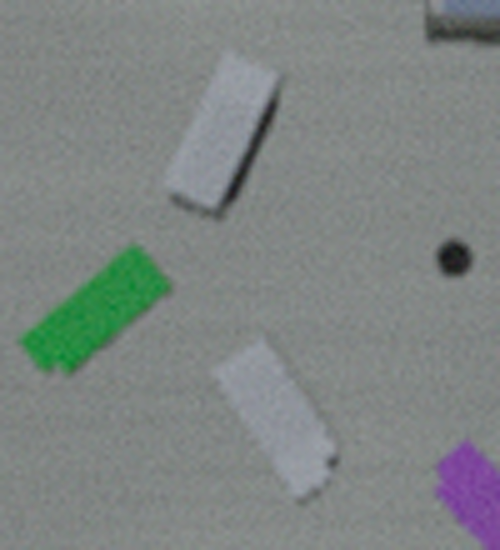

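View pics/c2.png

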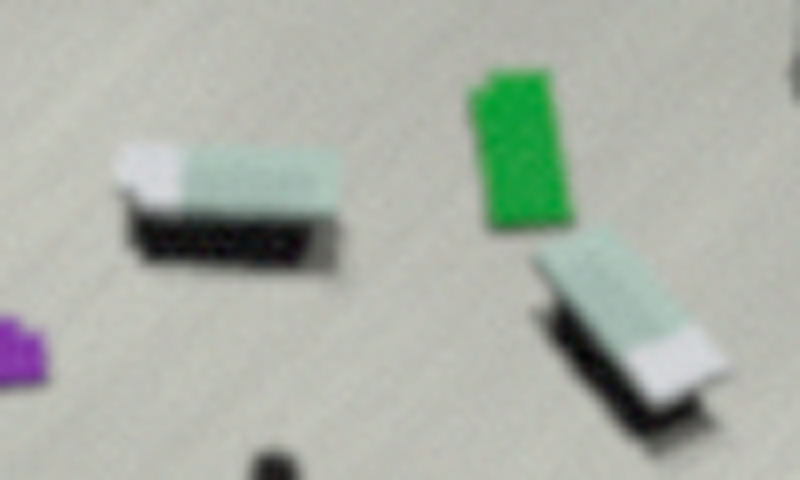

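View pics/c3.png

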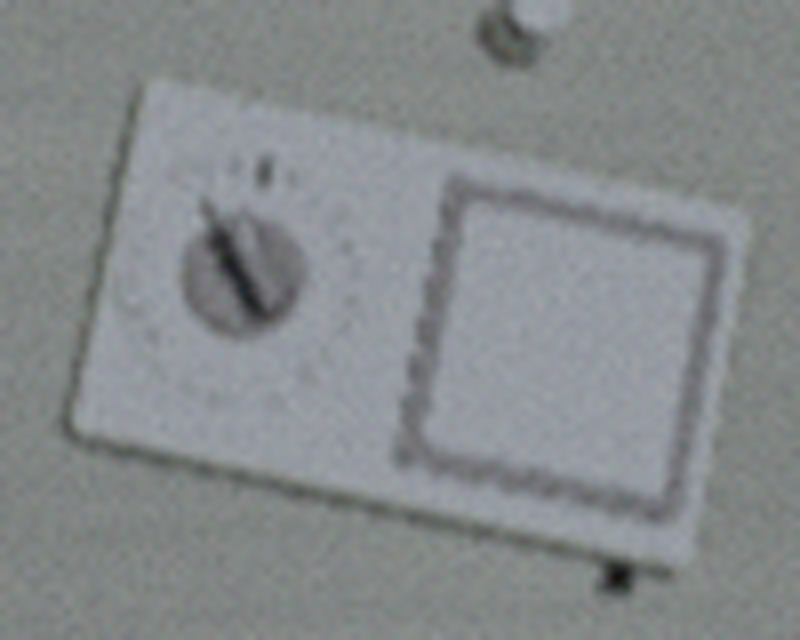

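View pics/c4.png

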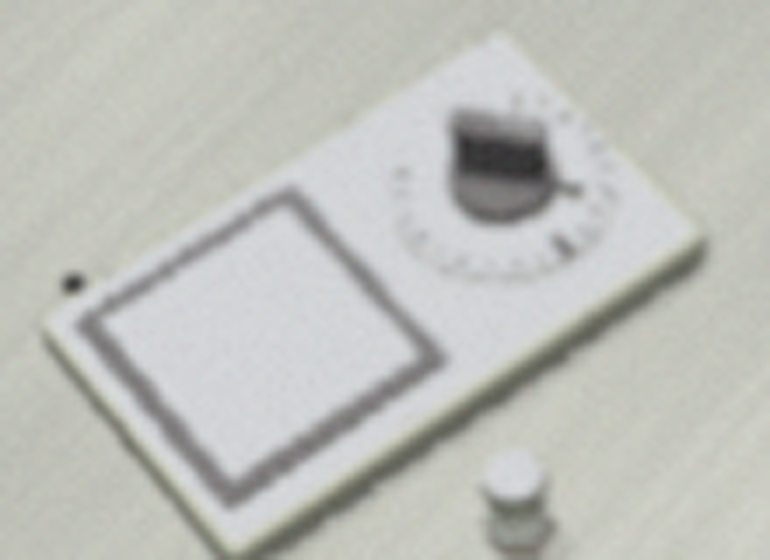

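```bash
cat > fit.py <<'E'
from h import *
from scipy.optimize import least_squares
t=dict(np.load("top0.npz"));s=dict(np.load("scene0.npz"))
def px(u,v,sc,pts): return (np.array(pts,float)+.5)/sc-.5+[u,v]
def T2(p,xy): # p=x,y,th
    c,si=np.cos(p[2]),np.sin(p[2]); xy=np.array(xy,float)
    return np.c_[p[0]+c*xy[:,0]-si*xy[:,1],p[1]+si*xy[:,0]+c*xy[:,1]]
def fit(obs,p0):
    f=lambda p:np.concatenate([(proj(d,np.c_[T2(p,m[:, :2]),m[:,2]])-uv).ravel() for d,m,uv in obs])
    r=least_squares(f,p0); return r.x,r.fun
# box: corners of top face z=.026; pad centre at origin; dial at +y .128. box y range from dial geometry unknown: fit offset via pad frame
# pad corners lit 100x96
def m(l,z): l=np.array(l,float)/1000; return np.c_[l,np.full(len(l),z)]
pad=m([(50,48),(50,-48),(-50,-48),(-50,48)],.030)
# top image: u right = -y world, v down = -x.
top_pad=px(270,160,8,[(468,200),(712,250),(662,503),(422,448)])
sc_pad=px(150,195,7,[(428,358),(235,488),(98,325),(287,200)])
p0=[0.36,-0.2,0]
print("top",ray(t,top_pad,.03)[:,:2].mean(0),"scene",ray(s,sc_pad,.03)[:,:2].mean(0))
p,res=fit([(t,pad,top_pad),(s,pad,sc_pad)],[.36,-.2,0.]); print("pad",p,np.round(res,1))
print("predicted dial", T2(p,[(0,.128)]))
dc=ray(s,px(150,195,7,[(501,185)]),.038)
print("zero top",ray(t,px(270,160,8,[(265,171)]),.028),"scene",ray(s,px(150,195,7,[(565,247)]),.028))
print("ptr tip top",ray(t,px(270,160,8,[(204,200)]),.040),"scene",ray(s,px(150,195,7,[(578,190)]),.040))
# slide
st=px(140,145,5,[(262,338),(213,370),(300,502)])
ms=m([(-48,19),(-48,-19),(48,-19)],.041)
ss=px(230,120,8,[(338,150),(336,214),(118,148)])
ms2=m([(-48,-19),(-48,19),(48,-19)],.041)
print(ray(t,st,.041)[:,:2],ray(s,ss,.041)[:,:2])
E
python3 fit.py
```

```text
top [ 0.5336 -0.2976] scene [ 0.5361 -0.296 ]
pad [ 0.5349 -0.2968 -0.24  ] [-0.2 -0.3 -0.7 -0.   0.1 -0.7 -0.4 -0.5 -1.  -0.3 -0.5 -0.6  0.  -0.1
 -0.4  0.7]
predicted dial [[ 0.5653 -0.1724]]
zero top [[ 0.6075 -0.1835  0.028 ]] scene [[ 0.6083 -0.1821  0.028 ]]
ptr tip top [[ 0.5939 -0.1574  0.04  ]] scene [[ 0.6    -0.1617  0.04  ]]
[[0.5134 0.1638]
 [0.4943 0.1937]
 [0.4127 0.1404]] [[0.4929 0.1967]
 [0.5145 0.1645]
 [0.4149 0.1414]]
```

```bash
cat >> fit.py <<'E'
ps,rs=fit([(t,ms,st),(s,ms2,ss)],[.45,.15,-2.55]); print("slide",ps,np.round(rs,1))
E
cat > ov.py <<'E'
from fit import *
def draw(d,u,v,w,h,sc,polys,name):
    im=d["color"][v:v+h,u:u+w,::-1]
    im=cv2.convertScaleAbs(cv2.resize(im,None,fx=sc,fy=sc,interpolation=cv2.INTER_CUBIC),alpha=1.3)
    for P,c,cl in polys:
        q=((proj(d,P)-[u,v]+.5)*sc-.5)
        cv2.polylines(im,[np.round(q*8).astype(int).reshape(-1,1,2)],cl,c,1,cv2.LINE_AA,3)
    return im
def P3(p,l,z): return np.c_[T2(p,np.array(l)/1000.),np.full(len(l),z)]
if __name__=="__main__":
    import sys
    dth=np.radians(float(sys.argv[1])) if len(sys.argv)>1 else np.radians(20)
    dial=[*T2(p,[(0,.128)])[0],dth]
    z0=[dial[0],dial[1],p[2]]
    circ=[(24*np.cos(a),24*np.sin(a)) for a in np.linspace(0,6.28,40)]
    bar=[(20,6),(20,-6),(-20,-6),(-20,6)]
    sl=[(48,9),(38,9),(38,19),(-48,19),(-48,-19),(48,-19)]
    L=[(P3(p,[(50,48),(50,-48),(-50,-48),(-50,48)],.03),(0,0,255),True),
       (P3(dial,circ,.038),(0,200,0),True),(P3(dial,bar,.071),(255,0,0),True),(P3(dial,bar,.038),(255,160,0),True),
       (P3(dial,[(24,0),(36,0)],.039),(0,0,255),False),(P3(z0,[(38,0),(48,0)],.028),(0,0,255),False)]
    S=[(P3(ps,sl,.041),(0,0,255),True),(P3(ps,[(20,19),(20,-19)],.041),(0,160,0),False)]
    cv2.imwrite("pics/o_dial_%s.png"%(sys.argv[2]),np.hstack([draw(t,285,170,45,50,9,L,0)[:450],draw(s,195,200,42,50,9,L,0)[:450]]))
    cv2.imwrite("pics/o_slide_%s.png"%(sys.argv[2]),np.hstack([draw(t,175,205,40,45,9,S,0),draw(s,240,130,40,45,9,S,0)]))
E
python3 ov.py 20 a|tail -1
```

```text
slide [ 0.4641  0.1523 -2.5458] [ 0.1 -0.4 -0.4  0.4 -0.2 -0.3 -0.2  0.3 -0.2  0.2 -0.3 -0.1]
```

View pics/o_dial_a.png

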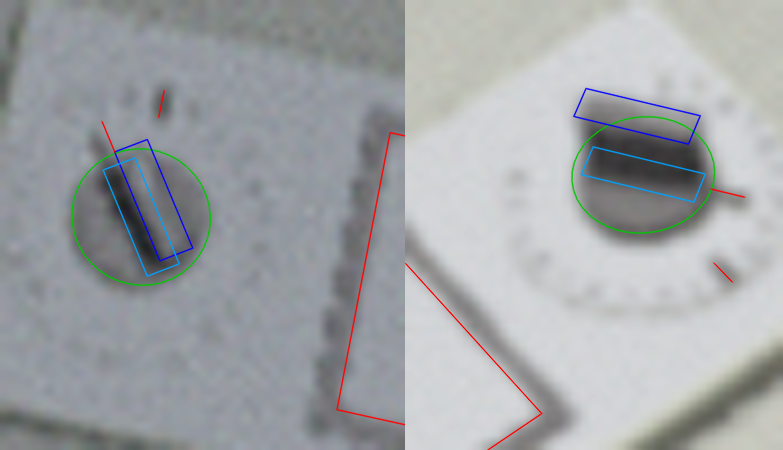

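View pics/o_slide_a.png

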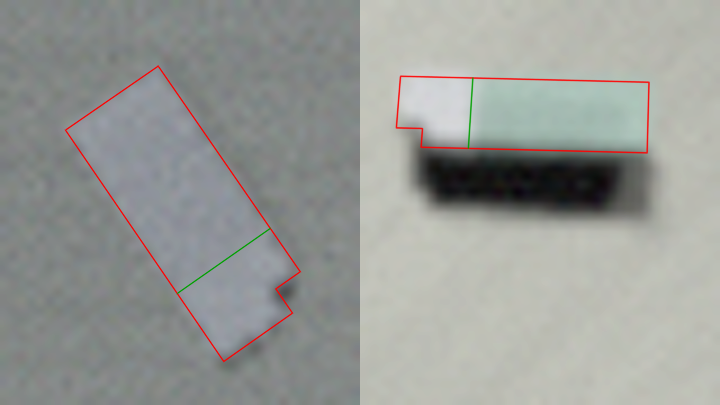

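```bash
python3 ov.py 27 b|tail -1
```

```text
slide [ 0.4641  0.1523 -2.5458] [ 0.1 -0.4 -0.4  0.4 -0.2 -0.3 -0.2  0.3 -0.2  0.2 -0.3 -0.1]
```

View pics/o_dial_b.png

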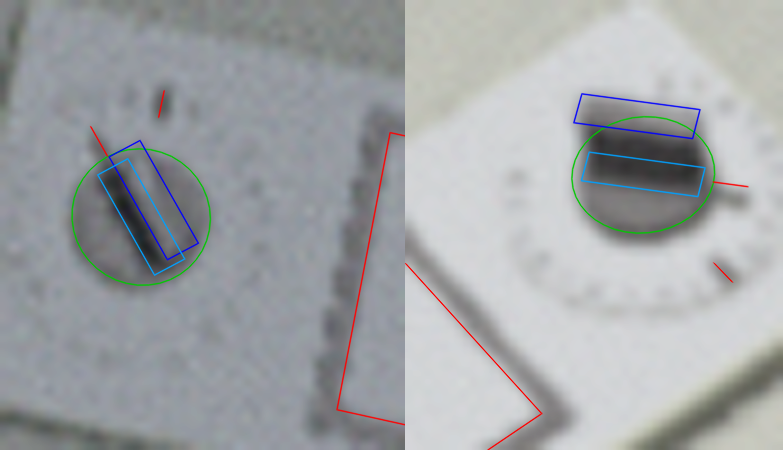

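The notched slide is the one at top (195,228) / scene (258,145). In both views the overlay matches its notch and the frosted boundary. The bar's angle fits at about 27° in world yaw, and the zero mark at -13.7°. I'll work out the approach next.

```bash
cat > plan.py <<'E'
from h import *
from station import ctrl
def down(yaw_y): # tool z down, y at yaw
    a=np.radians(yaw_y); y=np.array([np.cos(a),np.sin(a),0]); z=np.array([0,0,-1.]); return R.from_matrix(np.c_[np.cross(y,z),y,z])
def row(pos,rot,o=None):
    o=o or ctrl.get_obs(); R0=R.from_rotvec(o["tool_rot"])
    return np.round(R0.inv().apply(np.array(pos)-o["tool_pos"])*100,2), np.round((R0.inv()*rot).as_rotvec(degrees=True),2)
E
python3 - <<'E'
from plan import *
print(row([.5655,-.172,.13],down(-63.5)))
print(row([.5655,-.172,.045],down(-63.5)))
E
```

```text
(array([-59.12, -61.86,  10.12]), array([ -0.07,   0.12, 136.03]))
(array([-59.12, -61.84,  18.62]), array([ -0.07,   0.12, 136.03]))
```

Call:
{"op": "play_rows", "data": {"motion": [[[-1,-59.1,-61.9,6,0,0,136],[-1,-59.1,-61.9,6,0,0,136],[-1,-59.1,-61.9,6,0,0,136],[-1,-59.1,-61.9,6,0,0,136],[-1,-59.1,-61.9,6,0,0,136],[-1,-59.1,-61.9,6,0,0,136],[-1,-59.1,-61.9,6,0,0,136],[-1,-59.1,-61.9,6,0,0,136],[-1,-59.1,-61.9,6,0,0,136],[-1,-59.1,-61.9,6,0,0,136],[-1,-59.1,-61.9,6,0,0,136],[-1,-59.1,-61.9,6,0,0,136],[-1,-59.1,-61.9,6,0,0,136],[-1,-59.1,-61.9,6,0,0,136],[-1,-59.1,-61.9,10,0,0,136],[-1,-59.1,-61.9,10,0,0,136],[-1,-59.1,-61.9,10,0,0,136],[-1,-59.1,-61.9,10,0,0,136]]], "newtons": 40}}

```text
t: 2.35
tool_pos: [0.5661, -0.1722, 0.1332]
tool_rot: [3.054, 0.722, 0.002]
contact_force: [0.4, 0.1, -0.1]
opening: 0.0855
```

```bash
python3 - <<'E'
from plan import *
from ov import *
o=ctrl.get_obs(); print(o["q"],o["tool_pos"],R.from_rotvec(o["tool_rot"]).as_matrix())
s=ctrl.get_image("scene"); t=ctrl.get_image("top")
dial=[.5655,-.172,np.radians(27)]
bar=[(20,6),(20,-6),(-20,-6),(-20,6)]
L=[(P3(dial,bar,.071),(255,0,0),True)]
cv2.imwrite("pics/a1.png",np.hstack([draw(t,270,150,80,80,5,L,0),draw(s,180,170,80,80,5,L,0)]))
print(row([.5655,-.172,.045],down(-63.5)))
E
```

```text
top [ 0.5336 -0.2976] scene [ 0.5361 -0.296 ]
pad [ 0.5349 -0.2968 -0.24  ] [-0.2 -0.3 -0.7 -0.   0.1 -0.7 -0.4 -0.5 -1.  -0.3 -0.5 -0.6  0.  -0.1
 -0.4  0.7]
predicted dial [[ 0.5653 -0.1724]]
zero top [[ 0.6075 -0.1835  0.028 ]] scene [[ 0.6083 -0.1821  0.028 ]]
ptr tip top [[ 0.5939 -0.1574  0.04  ]] scene [[ 0.6    -0.1617  0.04  ]]
[[0.5134 0.1638]
 [0.4943 0.1937]
 [0.4127 0.1404]] [[0.4929 0.1967]
 [0.5145 0.1645]
 [0.4149 0.1414]]
slide [ 0.4641  0.1523 -2.5458] [ 0.1 -0.4 -0.4  0.4 -0.2 -0.3 -0.2  0.3 -0.2  0.2 -0.3 -0.1]
[-0.42    0.0523  1.7817 -0.002   1.3045  0.6872] [ 0.5661 -0.1722  0.1332] [[ 0.8943  0.4476  0.002 ]
 [ 0.4476 -0.8942 -0.003 ]
 [ 0.0004  0.0035 -1.    ]]
(array([-0.04, -0.07,  8.8 ]), array([ 0.19, -0.02,  0.08]))
```

View pics/a1.png

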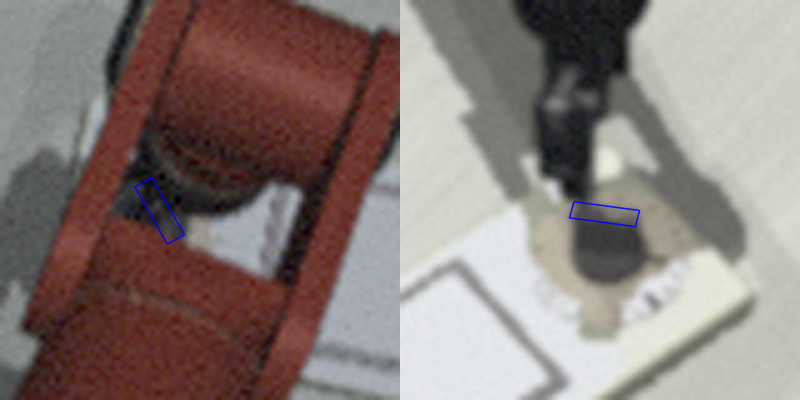

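The scene view shows the jaws straddling the bar (crop around (600,215)). I'm going down now.

Call:
{"op": "play_rows", "data": {"motion": [[[-1,0,0,3,0,0,0],[-1,0,0,6,0,0,0],[-1,0,0,8,0,0,0],[-1,0,0,8.8,0,0,0],[-1,0,0,8.8,0,0,0],[0.2,0,0,8.8,0,0,0],[0.8,0,0,8.8,0,0,0],[1,0,0,8.8,0,0,0],[1,0,0,8.8,0,0,0],[1,0,0,8.8,0,0,0],[1,0,0,8.8,0,0,0]]], "newtons": 40}}

```text
t: 3.82
tool_pos: [0.567, -0.1736, 0.0456]
tool_rot: [3.052, 0.721, 0.004]
contact_force: [2.0, -4.7, -1.0]
opening: 0.0112
```

Call:
{"op": "play_rows", "data": {"motion": [[[1,0,0,0,0,0,6],[1,0,0,0,0,0,12],[1,0,0,0,0,0,18],[1,0,0,0,0,0,24],[1,0,0,0,0,0,30],[1,0,0,0,0,0,36],[1,0,0,0,0,0,40.3],[1,0,0,0,0,0,40.3],[1,0,0,0,0,0,40.3]]], "newtons": 40}}

```text
t: 4.95
tool_pos: [0.5671, -0.1734, 0.0456]
tool_rot: [3.115, -0.374, 0.007]
contact_force: [1.7, 0.5, 0.8]
opening: 0.0112
```

```bash
python3 - <<'E' | tail -3
from plan import *
from ov import *
o=ctrl.get_obs(); M=R.from_rotvec(o["tool_rot"]).as_matrix(); print(np.degrees(np.arctan2(M[1,0],M[0,0])),o["q"],o["contact_force"],o["wrist_torque"],o["tool_pos"])
s=ctrl.get_image("scene")
cv2.imwrite("pics/a2.png",draw(s,180,170,80,80,7,[],0))
E
```

```text
[0.4149 0.1414]]
slide [ 0.4641  0.1523 -2.5458] [ 0.1 -0.4 -0.4  0.4 -0.2 -0.3 -0.2  0.3 -0.2  0.2 -0.3 -0.1]
-13.677784044285685 [-0.421   0.1592  1.8275 -0.0026  1.1493  1.3896] [1.7079 0.5184 0.7896] [ 0.3198 -0.1644  0.0045] [ 0.5671 -0.1734  0.0456]
```

View pics/a2.png

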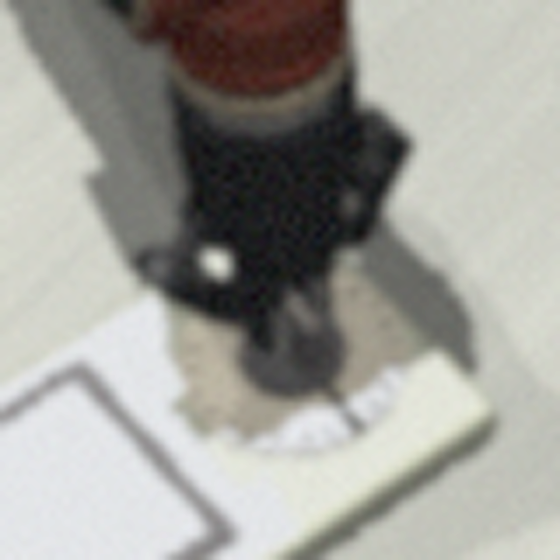

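The pointer and the zero stroke line up at crop (345,415). I'll release, lift and check before leaving.

Call:
{"op": "play_rows", "data": {"motion": [[[0.3,0,0,0,0,0,0],[-0.5,0,0,0,0,0,0],[-1,0,0,0,0,0,0],[-1,0,0,0,0,0,0],[-1,0,0,0,0,0,0],[-1,0,0,-3,0,0,0],[-1,0,0,-8,0,0,0],[-1,0,0,-13,0,0,0],[-1,-6,0,-15,0,0,0],[-1,-12,0,-15,0,0,0],[-1,-16,4,-15,0,0,0],[-1,-16,4,-15,0,0,0]]]}}

```text
t: 6.5
tool_pos: [0.3995, -0.1746, 0.1949]
tool_rot: [3.114, -0.379, 0.008]
contact_force: [0.5, 0.3, 0.8]
opening: 0.0852
```

```bash
python3 - <<'E' | tail -2
from plan import *
from ov import *
o=ctrl.get_obs(); print(o["t"],o["tool_pos"],o["opening"])
s=ctrl.get_image("scene");t=ctrl.get_image("top");np.savez("scene1.npz",**s);np.savez("top1.npz",**t)
dial=[.5653,-.1724,np.radians(-13.75)]
bar=[(20,6),(20,-6),(-20,-6),(-20,6)]
L=[(P3(dial,bar,.071),(255,0,0),True)]
a=draw(s,190,195,50,55,8,[],0); b=draw(s,190,195,50,55,8,L,0)
cv2.imwrite("pics/a3.png",np.hstack([a,b])); cv2.imwrite("pics/a3t.png",draw(t,270,150,100,90,7,[],0))
E
```

```text
slide [ 0.4641  0.1523 -2.5458] [ 0.1 -0.4 -0.4  0.4 -0.2 -0.3 -0.2  0.3 -0.2  0.2 -0.3 -0.1]
6.5 [ 0.3995 -0.1746  0.1949] 0.0851544787402703
```

View pics/a3.png

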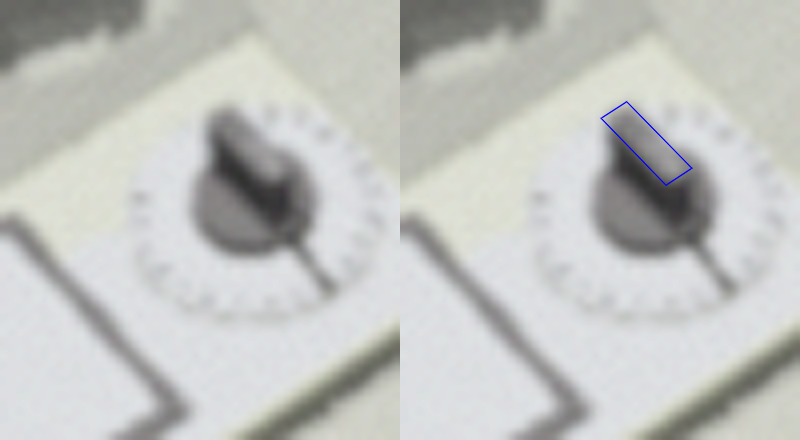

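View pics/a3t.png

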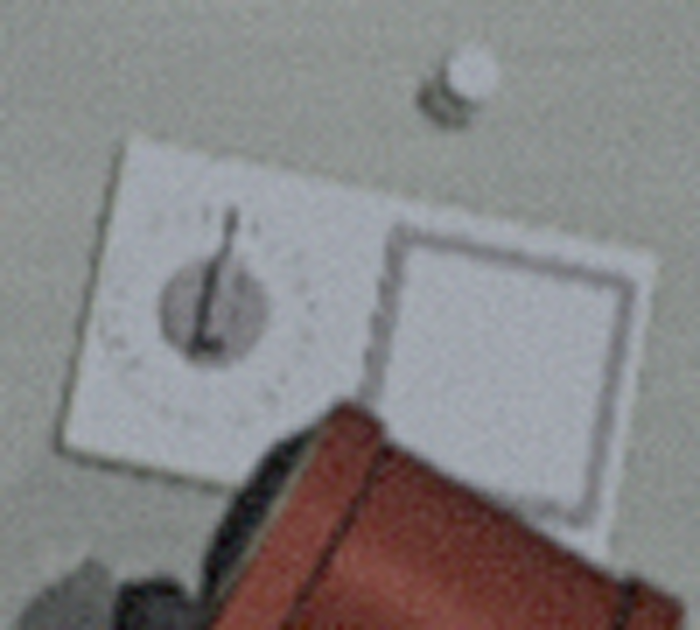

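The pointer and the zero stroke form one continuous line in both views (top crop (232,210); scene crop (300,250)–(330,290)). Next is the slide.

```bash
python3 - <<'E'
from plan import *
print(row([.4641,.1523,.13],down(-55.9)))
print(ctrl.get_obs()["q"])
E
```

```text
(array([ -1.73, -33.19,   6.4 ]), array([  0.34,  -0.26, -47.85]))
[-0.5783 -0.4055  2.0746 -0.0011  1.4654  1.2326]
```

Call:
{"op": "play_rows", "data": {"motion": [[[-1,-1.7,-33.2,3,0.3,-0.3,-47.8],[-1,-1.7,-33.2,3,0.3,-0.3,-47.8],[-1,-1.7,-33.2,3,0.3,-0.3,-47.8],[-1,-1.7,-33.2,3,0.3,-0.3,-47.8],[-1,-1.7,-33.2,3,0.3,-0.3,-47.8],[-1,-1.7,-33.2,6.4,0.3,-0.3,-47.8],[-1,-1.7,-33.2,6.4,0.3,-0.3,-47.8],[-1,-1.7,-33.2,6.4,0.3,-0.3,-47.8],[-1,-1.7,-33.2,6.4,0.3,-0.3,-47.8]]]}}

```text
t: 7.72
tool_pos: [0.4655, 0.1518, 0.1316]
tool_rot: [3.003, 0.918, 0.003]
contact_force: [-0.3, -0.4, 1.0]
opening: 0.0852
```

```bash
python3 - <<'E' | tail -3
from plan import *
from ov import *
o=ctrl.get_obs(); print(o["q"],o["tool_pos"])
print(row([.4641,.1523,.016],down(-55.9)))
s=ctrl.get_image("scene");t=ctrl.get_image("top")
sl=[(48,9),(38,9),(38,19),(-48,19),(-48,-19),(48,-19)]
S=[(P3(ps,sl,.041),(0,0,255),True)]
cv2.imwrite("pics/b1.png",draw(s,220,90,90,80,8,S,0))
E
```

```text
slide [ 0.4641  0.1523 -2.5458] [ 0.1 -0.4 -0.4  0.4 -0.2 -0.3 -0.2  0.3 -0.2  0.2 -0.3 -0.1]
[ 0.1635 -0.1963  2.0197 -0.0008  1.3162  1.1414] [0.4655 0.1518 0.1316]
(array([-0.1 , -0.14, 11.56]), array([ 0.09, -0.08, -0.12]))
```

View pics/b1.png

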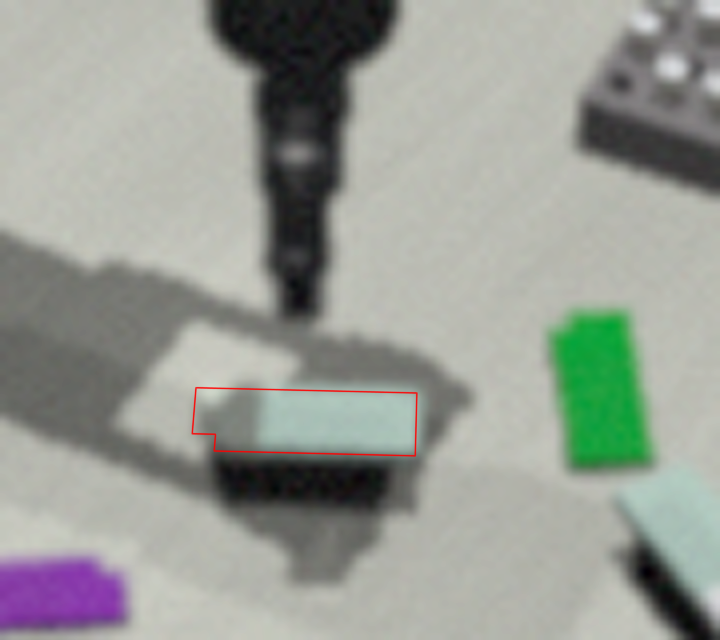

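The gripper stands centred over the notched slide, which is still under its outline (crop (305,420)). I'm going down to grip it.

Call:
{"op": "play_rows", "data": {"motion": [[[-1,-0.1,-0.1,4,0,0,0],[-1,-0.1,-0.1,8,0,0,0],[-1,-0.1,-0.1,10.5,0,0,0],[-1,-0.1,-0.1,11.5,0,0,0],[-1,-0.1,-0.1,11.5,0,0,0],[-1,-0.1,-0.1,11.5,0,0,0],[-0.4,-0.1,-0.1,11.5,0,0,0],[-0.1,-0.1,-0.1,11.5,0,0,0],[0.1,-0.1,-0.1,11.5,0,0,0],[0.3,-0.1,-0.1,11.5,0,0,0],[1,-0.1,-0.1,11.5,0,0,0],[1,-0.1,-0.1,11.5,0,0,0],[1,-0.1,-0.1,11.5,0,0,0]]], "newtons": 40}}

```text
t: 9.45
tool_pos: [0.4645, 0.1519, 0.0169]
tool_rot: [3.004, 0.917, 0.004]
contact_force: [-1.6, 0.2, 5.6]
opening: 0.037
```

```bash
python3 - <<'E' | tail -1
from plan import *
from ov import *
o=ctrl.get_obs(); print(o["tool_pos"],o["opening"],o["contact_force"])
s=ctrl.get_image("scene")
cv2.imwrite("pics/b2.png",draw(s,220,90,90,80,8,[],0))
E
```

```text
[0.4645 0.1519 0.0169] 0.03697190230664998 [-1.5973  0.16    5.5552]
```

View pics/b2.png

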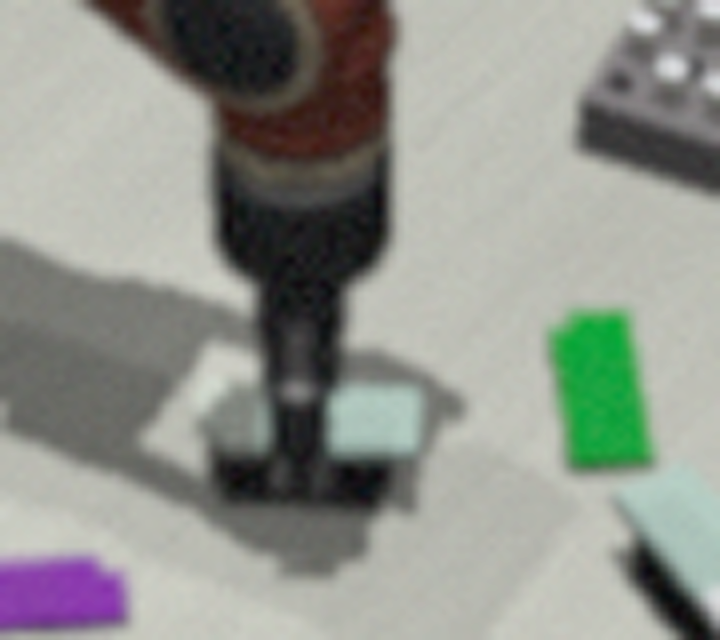

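Call:
{"op": "play_rows", "data": {"motion": [[[1,0,0,-1,0,0,0],[1,0,0,-3,0,0,0],[1,0,0,-6,0,0,0],[1,0,0,-10,0,0,0],[1,0,0,-14,0,0,0],[1,0,0,-17,0,0,0],[1,0,0,-17,0,0,0],[1,0,0,-17,0,0,0]]]}}

```text
t: 10.5
tool_pos: [0.4632, 0.1519, 0.1855]
tool_rot: [3.004, 0.917, 0.0]
contact_force: [0.3, -0.4, -1.3]
opening: 0.0369
```

```bash
cat > chk.py <<'E'
from plan import *
from ov import *
import sys
def chk(name,u,v,w,h,sc,goff=-.019-.001):
    o=ctrl.get_obs(); M=R.from_rotvec(o["tool_rot"]).as_matrix()
    g=o["tool_pos"]+M[:,2]*goff   # slide mid plane point
    X,Y,Z=-M[:,0],M[:,1],-M[:,2]
    s=ctrl.get_image("scene");t=ctrl.get_image("top")
    sl=[(48,9),(38,9),(38,19),(-48,19),(-48,-19),(48,-19)]
    top=np.array([g+X*a/1000+Y*b/1000+Z*.003 for a,b in sl]); bot=top-Z*.006
    fr=np.array([g+X*.02+Y*b/1000+Z*.003 for b in(19,-19)])
    S=[(top,(0,0,255),True),(bot,(255,0,0),True),(fr,(0,160,0),False)]
    cv2.imwrite("pics/"+name,np.hstack([draw(s,u,v,w,h,sc,[],0),draw(s,u,v,w,h,sc,S,0)]))
    cv2.imwrite("pics/t"+name,cv2.resize(t["color"][:,:,::-1],None,fx=1.5,fy=1.5))
    cv2.imwrite("pics/s"+name,cv2.resize(s["color"][:,:,::-1],None,fx=1.5,fy=1.5))
    print(o["q"],o["tool_pos"],g,"elev",np.degrees(np.arcsin(X[2])),o["opening"],o["contact_force"])
E
python3 - <<'E' | tail -2
from chk import *
chk("b3.png",225,70,60,80,6)
E
```

```text
slide [ 0.4641  0.1523 -2.5458] [ 0.1 -0.4 -0.4  0.4 -0.2 -0.3 -0.2  0.3 -0.2  0.2 -0.3 -0.1]
[ 0.1644 -0.2536  1.9744 -0.0007  1.4204  1.1425] [0.4632 0.1519 0.1855] [0.4632 0.1519 0.2055] elev -0.0003924811017068431 0.03686461343111279 [ 0.2585 -0.3559 -1.3024]
```

View pics/b3.png

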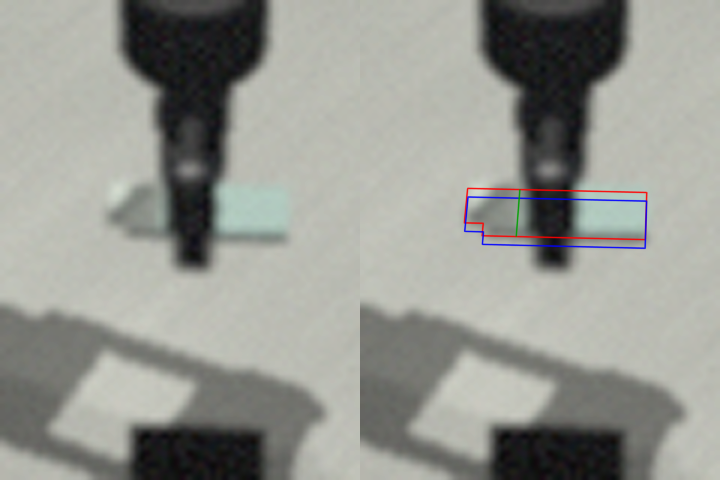

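The slide is held level at its clear middle: slide at crop (200,210), notch and frosted end to the left. It sits about 2 mm higher in the jaws than modelled. Next I'll move over the pad and turn the frosted end outward.

```bash
cat >> plan.py <<'E'
def hold(c,psi,el,off=.021):
    a,e=np.radians(psi),np.radians(el)
    X=np.array([np.cos(e)*np.cos(a),np.cos(e)*np.sin(a),np.sin(e)]);Y=np.array([-np.sin(a),np.cos(a),0]);Z=np.cross(X,Y)
    return np.array(c)-Z*off, R.from_matrix(np.c_[-X,Y,-Z])
E
python3 - <<'E'
from plan import *
print(row([.5355,-.2975,.22],down(54)))
E
```

```text
(array([-19.08,  41.32,  -3.5 ]), array([  -0.08,    0.06, -110.03]))
```

Call:
{"op": "play_rows", "data": {"motion": [[[1,-1,2,-3.5,0,0,-5],[1,-3,6,-3.5,0,0,-13],[1,-5,11,-3.5,0,0,-22],[1,-7,16,-3.5,0,0,-31],[1,-9.5,21,-3.5,0,0,-40],[1,-12,26,-3.5,0,0,-49],[1,-14,31,-3.5,0,0,-58],[1,-16,36,-3.5,0,0,-67],[1,-18,40,-3.5,0,0,-76],[1,-19.1,41.3,-3.5,0,0,-85],[1,-19.1,41.3,-3.5,0,0,-94],[1,-19.1,41.3,-3.5,0,0,-103],[1,-19.1,41.3,-3.5,0,0,-110],[1,-19.1,41.3,-3.5,0,0,-110],[1,-19.1,41.3,-3.5,0,0,-110]]]}}

```text
t: 12.48
tool_pos: [0.5349, -0.2972, 0.2189]
tool_rot: [-0.973, -2.984, 0.001]
contact_force: [0.2, 0.7, -0.2]
opening: 0.037
```

```bash
python3 - <<'E'
from plan import *
o=ctrl.get_obs();print(o["q"],o["tool_pos"],o["opening"])
for e in(45,):
  print(row(*hold([.5355,-.2975,.19],-36,e),o)); print(row(*hold([.5355,-.2975,.131],-36,e),o))
E
```

```text
[-0.628   0.0313  1.6557 -0.0014  1.4567 -1.568 ] [ 0.5349 -0.2972  0.2189] 0.03698337810527667
(array([-1.56,  0.02,  4.37]), array([ -0.13, -45.12,  -0.09]))
(array([-1.58,  0.02, 10.27]), array([ -0.13, -45.12,  -0.09]))
```

Call:
{"op": "play_rows", "data": {"motion": [[[1,-0.2,0,0.5,0,-5,0],[1,-0.4,0,1,0,-12,0],[1,-0.7,0,1.8,0,-20,0],[1,-1,0,2.6,0,-28,0],[1,-1.3,0,3.4,0,-36,0],[1,-1.5,0,4.2,0,-42,0],[1,-1.6,0,5,0,-45,0],[1,-1.6,0,6.5,0,-45,0],[1,-1.6,0,8,0,-45,0],[1,-1.6,0,9.4,0,-45,0],[1,-1.6,0,10.3,0,-45,0],[1,-1.6,0,10.3,0,-45,0],[1,-1.6,0,10.3,0,-45,0],[1,-1.6,0,10.3,0,-45,0]]]}}

```text
t: 14.22
tool_pos: [0.548, -0.3069, 0.1169]
tool_rot: [0.737, 2.261, -0.307]
contact_force: [-0.2, 0.0, -0.6]
opening: 0.0372
```

```bash
python3 - <<'E' | tail -3
from chk import *
chk("d1.png",150,150,70,100,5,-.021)
print(row(*hold([.5355,-.2975,.131],-36,45)))
E
```

```text
slide [ 0.4641  0.1523 -2.5458] [ 0.1 -0.4 -0.4  0.4 -0.2 -0.3 -0.2  0.3 -0.2  0.2 -0.3 -0.1]
[-0.6274 -0.2097  2.2089 -0.0091  0.3576 -1.561 ] [ 0.548  -0.3069  0.1169] [ 0.536  -0.2981  0.1317] elev 44.964456436019184 0.037155410874876775 [-0.1551  0.0081 -0.6037]
(array([ 0.08,  0.02, -0.01]), array([-0.15, -0.05, -0.04]))
```

View pics/d1.png

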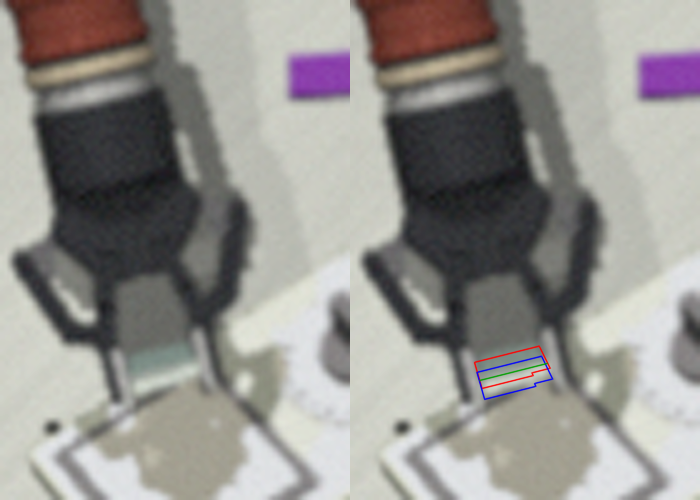

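View pics/td1.png

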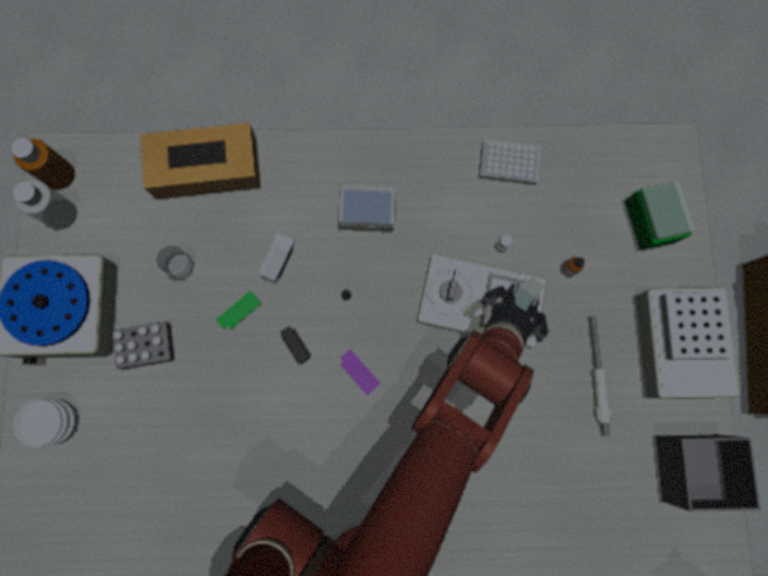

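View pics/sd1.png

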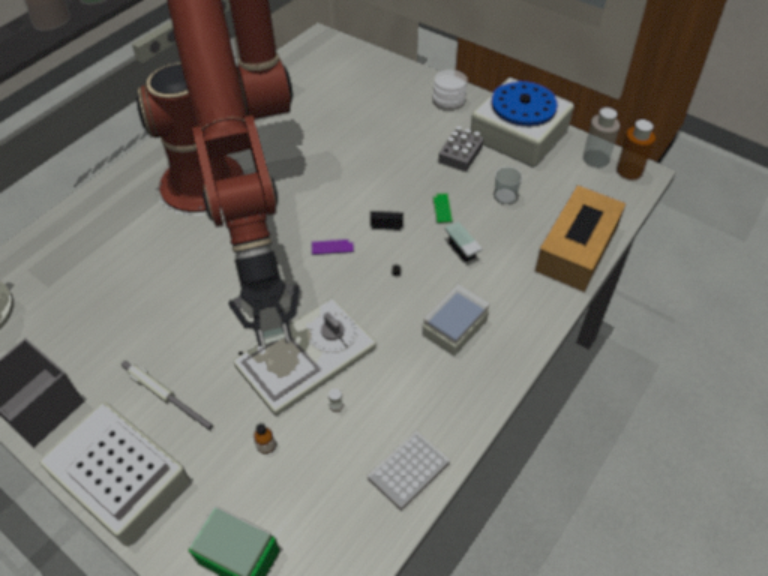

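```bash
python3 - <<'E' | tail -1
from chk import *
for off,el in ((-.021,0),):
    o=ctrl.get_obs(); M=R.from_rotvec(o["tool_rot"]).as_matrix()
    s=ctrl.get_image("scene"); np.savez("scene2.npz",**s)
    ims=[draw(s,168,207,30,30,13,[],0)]
    for off,de in((-.022,0),(-.022,-6)):
        g=o["tool_pos"]+M[:,2]*off
        Q=R.from_rotvec(M[:,1]*np.radians(-de)).as_matrix()@M
        X,Y,Z=-Q[:,0],Q[:,1],-Q[:,2]
        sl=[(48,9),(38,9),(38,19),(-48,19),(-48,-19),(48,-19)]
        top=np.array([g+X*a/1000+Y*b/1000+Z*.003 for a,b in sl]); bot=top-Z*.006
        fr=np.array([g+X*.02+Y*b/1000+Z*.003 for b in(19,-19)])
        ims.append(draw(s,168,207,30,30,13,[(top,(0,0,255),True),(bot,(255,0,0),True),(fr,(0,160,0),False)],0))
        print(np.degrees(np.arcsin(X[2])))
    im=np.hstack(ims); cv2.imwrite("pics/d2.png",cv2.resize(im,(798,int(im.shape[0]*798/im.shape[1]))))
    cv2.imwrite("pics/d3.png",cv2.resize(ims[0],None,fx=1.5,fy=1.5))
E
```

```text
38.94520276594547
```

View pics/d2.png

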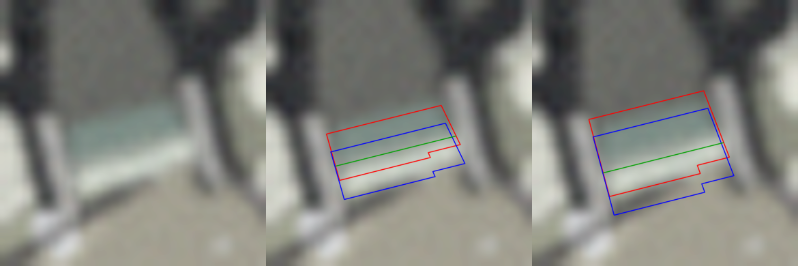

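View pics/d3.png

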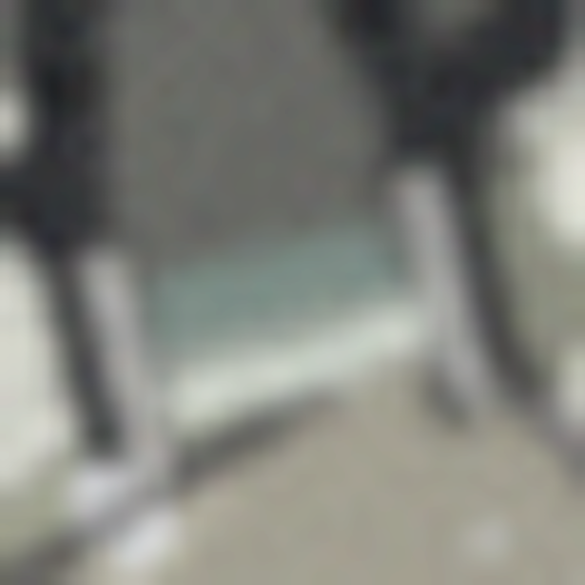

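Both overlays fit. The 45° model matches to within a pixel, while the 39° one is visibly too tall, so the slide hasn't slipped. I'll hold briefly, check for drift, and compare the bystanders with the first pictures.

Call:
{"op": "play_rows", "data": {"motion": [[[1,0,0,0,0,0,0],[1,0,0,0,0,0,0],[1,0,0,0,0,0,0],[1,0,0,0,0,0,0],[1,0,0,0,0,0,0],[1,0,0,0,0,0,0]]]}}

```text
t: 15.12
tool_pos: [0.5478, -0.3067, 0.1165]
tool_rot: [0.737, 2.262, -0.307]
contact_force: [-0.2, -1.1, -0.4]
opening: 0.0369
```

```bash
python3 - <<'E' | tail -4
from chk import *
chk("e1.png",150,150,70,100,5,-.0215)
s=ctrl.get_image("scene");t=ctrl.get_image("top");o=ctrl.get_obs();print(np.abs(o["dq"]).max(),o["t"])
s0=dict(np.load("scene0.npz"));t0=dict(np.load("top0.npz"))
a,b=np.load("scene2.npz")["color"][207:237,168:198].astype(int),s["color"][207:237,168:198].astype(int)
print("slide crop change",np.abs(a-b).mean())
f=lambda a,b:cv2.absdiff(cv2.GaussianBlur(a["color"],(5,5),0),cv2.GaussianBlur(b["color"],(5,5),0))*4
cv2.imwrite("pics/e2.png",cv2.resize(np.hstack([f(s,s0),f(t,t0)]),(800,300)))
z=[.5653,-.1724,p[2]]
cv2.imwrite("pics/e3.png",draw(s,195,195,50,50,10,[],0))
E
```

```text
slide [ 0.4641  0.1523 -2.5458] [ 0.1 -0.4 -0.4  0.4 -0.2 -0.3 -0.2  0.3 -0.2  0.2 -0.3 -0.1]
[-0.6274 -0.2096  2.2094 -0.0092  0.3577 -1.561 ] [ 0.5478 -0.3067  0.1165] [ 0.5356 -0.2977  0.1317] elev 44.93014142567805 0.03690387291294987 [-0.2337 -1.1326 -0.399 ]
0.0016384302280699416 15.325
slide crop change 1.51
```

View pics/e2.png

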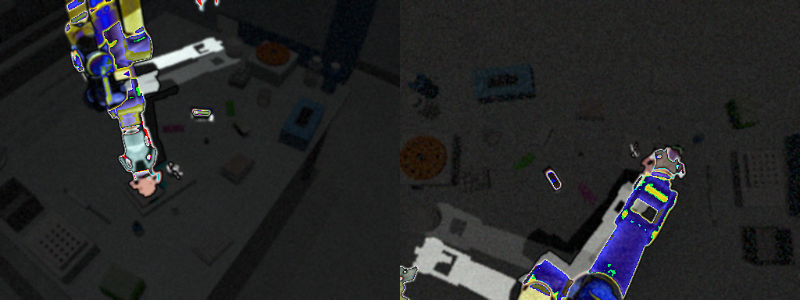

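View pics/e3.png

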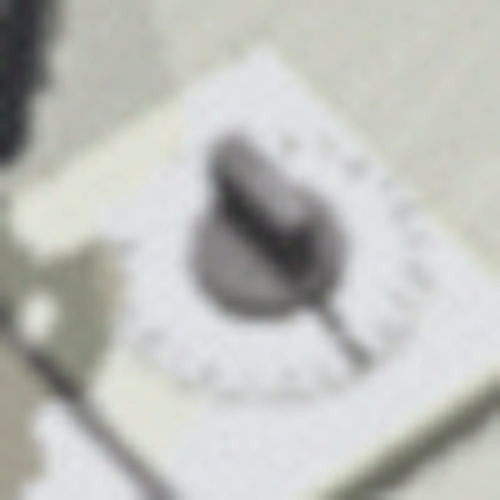

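The only differences from the start are the arm and its shadow, the dial, and the slide missing from its rest. The pointer still meets the zero stroke (crop (340,340)). I'm handing the job in.

```bash
python3 -c "
from station import ctrl
print(ctrl.finish_job())"
```

```text
the job is handed in; nothing more can be done
None
```

I turned the polariser dial to zero, then took the notched slide by its clear middle. I handed the job in at about 15.3 s with the slide held over the light pad; no verdict was reported.

- **Dial:** I turned it about 40° clockwise. After release, the pointer and the zero stroke formed one straight line in both camera views. The scene view still showed this at the end.
- **Slide pose (from the arm's readings):** its centre was about 1 mm from the estimated pad centre and 10.2 cm above the pad. The frosted end was up at 44.9°, with the label face on top.
- **Slide seen by the camera:** the scene view fits 45° to within about a pixel, but it looks almost along the slide, so it is only a coarse check. The notch could not be made out in that last view.
- **Stillness:** there was no visible drift over the last second, and the grip opening stayed at 37 mm.
- **Other things:** comparing pictures from the start and end showed no other object moved.
- **Disagreement:** the dial's gripped position was about 2 mm off the camera estimate, within the stated calibration error.

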